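# Find the unlocked push-push switch by feel, lock it, close the guard

### The arm

A 6-joint arm with a two-finger parallel gripper is mounted at the origin on a cart in front of the work surface, level with it; the furniture and walls round the work are solid. World frame = base frame: x ahead of the robot, y to its left, z up, the work surface at z = 0. Lengths are in mm, angles in rad, forces in N, time in s.
With the tool pointing down it reaches from about 350 to 975 mm from the base axis. Payload 7.1 kg.
Tool frame: the origin (TCP) lies midway between the tips of the shut fingers; the grasp point (between the pads) lies 19 mm behind it; z points along the fingers, y is the line along which they close (so a half turn about z gives the same grasp; the last joint's range is limited). The gripper opens to 88 mm and grips with 3 to 60 N. Pads are 20 mm wide; open, the fingers measure 115 mm over their backs; the gripper's body (75 mm by 178 mm) begins 61 mm behind the grasp point.
Start: joints at [1.127, 0.423, 1.63, -0, 1.089, -0.019], TCP at [257.554, 569.448, 222.675] pointing down, gripper open.
Joint ranges: [-3, 3], [-0.9, 2.11], [0.09, 2.58], [-1.31, 4.45], [0.11, 2.69], [-2.54, 2.54]. Speed limits (rad/s): [2.39, 2.39, 3.01, 3.14, 3.14, 3.14].

### API

Orientations are given as a rotation vector (axis times angle).
In Python, from workcell import status, eyes, ticket gives the robot as it stands.
- The arm moves only by the shell command python3 -m jog [OPENING], which reads ROWS from standard input. ROWS is one flat JSON list of numbers that holds 1 to 5 rows one after another, with no inner brackets; each row has 6 numbers: dx, dy, dz in mm, then a rotation vector rx, ry, rz in rad; each row shifts and turns the commanded pose from where the row before left it, along the tool's axes as they then stand; what a row does not reach is not made up. A row lasts 1/12 s, in which the tool goes at most 41.7 mm and 0.125 rad, less where a joint would pass 70% of its speed; a pose out of reach is approached as far as the arm can. OPENING is the finger opening in mm, set as the command begins (- or left out keeps the last). The fingers move at their own pace and stop on an object; the grip force is fixed at half the most. Time passes only in rows, so rows that do not move let the fingers close. It prints the time, the measured TCP pose, the force, the opening and the grip force at its end. Input that does not fit is refused with a message, and nothing moves.
- status.get_obs(): the state, without advancing time (a new reading comes with each control period).
- eyes.get_image(name): name is "scene" or "top" or "wrist"; returns a dict with "img" (420x560x3 uint8, red, green, blue), "range_z" (420x560 float32, mm along the optical axis (not along the pixel's ray), 0 where there is no reading), "fx", "fy", "cx", "cy" (pixels), "k1" (the pictures are not rectified: a ray, as slopes to the right and down, at radius r is drawn at 1 + k1 r^2 times it, then the intrinsics apply), "R" (3x3) and "t" (3): a world point X has camera coordinates R X + t. Camera axes: x right, y down, z forward; pixel columns grow to the right and rows downward; lengths in mm; the calibration is good to about 2 mm. A picture is of the moment at which its call begins.
- ticket.close_job(): hands the job in; it is judged then, once.
The state is a dict: "t": time; "qpos": joint angles; "qvel": joint speeds; "joint_torque": joint torques, N m; "ee_pos": TCP position; "orientation": TCP orientation; "ft_force": force on the tool from outside, world axes, zero at the start; "moment": the same for the moment, N m; "width": finger opening in mm; "grasp_force": force on a finger pad.
Only numpy, scipy, OpenCV 4.12 (cv2) and the standard library are available. Lean on these libraries where they do the work, as an engineer would, in place of code of your own. Each camera call takes 0.05 s, during which the arm holds its last target. There are 200 camera calls.

### The job

Two of the three push-push switches on the grey switch box are locked in and one has been left out, but their rubber caps stand equally high, so only touch can tell. Feel gently for the one that is out and click it in without clicking either of the other two out, so that all three are locked; then let go of the caps and slide the clear guard fully forward over them. Press no harder than the switches need and leave the things round the box alone.

Things in the scene. Friction and masses are not known exactly. Their poses are not given: they have to be found in the camera images.
- switch_box: Grey switch box, 140 x 210 x 60 mm (x, y, z), fixed to the worktop. Origin: centre of its underside, on the worktop. +x points to its back, +y to its left, z up. Its aluminium top panel is 60 mm above the origin. The three caps stand in a row along y, 55 mm apart, 35 mm in front (-x) of the box's centre; a guard stands on rails at the two ends.
- cap_left: Black rubber cap of the left switch, 26 mm across. Origin: centre of its top, at rest 82 mm above the worktop, locked or not; x = -35, y = 55 mm in the box's frame. All three caps press straight down, spring back by 0.5 to 1.3 N, and work alike. Feel when out: 1.5 mm free, then the force steps to about 4.5 N and grows. Feel when locked: 7 mm free, then it steps to about 6.5 N and grows.
- cap_middle: Black rubber cap of the middle switch, 26 mm across. Origin: centre of its top, at rest 82 mm above the worktop, locked or not; x = -35, y = 0 mm in the box's frame. Clicking, alike for all three: a switch changes over (out to locked, locked to out) when its cap has been pressed 14 mm or more below rest (about 9 N) and let up; less than 12 mm changes nothing.
- cap_right: Black rubber cap of the right switch, 26 mm across. Origin: centre of its top, at rest 82 mm above the worktop, locked or not; x = -35, y = -55 mm in the box's frame. For all three: 15 mm below rest a rubber bumper inside is met and the force grows by about 2 N per mm; a hard stop ends the travel at 20 mm; more than 35 N on a cap damages it. Press slowly, under 50 mm/s: a stab makes a force peak.
- contact_left: Electric contact under the left cap, shut up inside the box, cannot be seen or reached; it does not move (origin: on the worktop right under the cap). Something presses on it with about 0.8 N while its switch is locked in, and nothing while the switch is out.
- contact_middle: Electric contact under the middle cap, shut up inside the box, cannot be seen or reached; it does not move (origin: on the worktop right under the cap). Something presses on it with about 0.8 N while its switch is locked in, and nothing while the switch is out.
- contact_right: Electric contact under the right cap, shut up inside the box, cannot be seen or reached; it does not move (origin: on the worktop right under the cap). Something presses on it with about 0.8 N while its switch is locked in, and nothing while the switch is out.
- guard (a joint): Slide of the guard along the box's rails, m: 0 = parked at the back, 0.067 = fully forward over the caps (end stop). Starts between 0 and 0.010. Rubs with about 2.5 N and stays where it is left.
- guard_grip (a point): Middle of the black handle bar on the guard, 113 mm above the worktop; bar 14 mm thick (box x), 64 mm long (box y), 103 to 121 mm above the worktop. The guard is a clear bridge, 60 mm long (x), 202 mm wide, top plate 96 mm above the worktop; forward is the box's -x. At joint value 0 the bar is 32 mm behind the box's centre, the guard's front edge 2 mm behind it.
- bottle: White bottle, 60 mm across, 113 mm high, standing behind the box on the left; origin: centre of its underside. To be left alone.
- screwdriver: Small screwdriver, 137 mm long, lying in front of the box on the right; origin: under its middle. To be left alone. (The tape rolls and other things lying about are fixed.)

How it is judged:
By the outcome, as a careful person would: the job done as asked, in the order asked, and still so for the second after the job is handed in, with the robot touching nothing.
It also fails if it takes over 58 s, if anything falls off the work surface, if the arm or the gripper's body presses on something with over 40 N, if the wrist force passes 120 N, or if a joint passes its speed limit or range.

## Working session

There is one attempt and no reset: what is moved stays moved. The work goes in short steps, Python scripts to look and compute and a shell command to move; the robot and the scene stay as the last step left them, time stands still between calls to the robot, and variables do not carry over. Pictures are saved under pics/ and viewed, at most 10 in all, crops included, and the job is handed in when it is done.

```bash
mkdir -p pics; python3 - <<'E'
from workcell import status, eyes
import cv2,pickle
o=status.get_obs(); print({k:o[k] for k in('t','ee_pos','orientation','ft_force','width')})
ims={}
for n in('scene','top'):
    d=eyes.get_image(n); ims[n]=d
    cv2.imwrite(f'pics/{n}0.png',d['img'][:,:,::-1])
    print(n,d['fx'],d['k1'],-d['R'].T@d['t'])
pickle.dump(ims,open('ims.pkl','wb'))
E
```

```text
{'t': 0.0, 'ee_pos': array([257.34293312, 568.96727589, 221.92377805]), 'orientation': array([-6.62110574e-01, -3.07073040e+00,  2.24889619e-03]), 'ft_force': array([ 1.47039452,  0.43065716, -0.68884345]), 'width': 87.64030057819205}
scene 504.44817915136287 -0.16713610391983696 [-127.4026794  -401.79926798 1012.84328775]
top 488.54586650465967 0.03165129518228383 [ 420.81746872    3.47169017 1354.39945906]
```

View pics/top0.png

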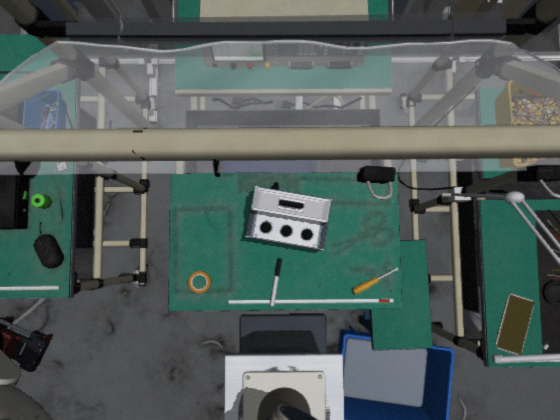

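View pics/scene0.png

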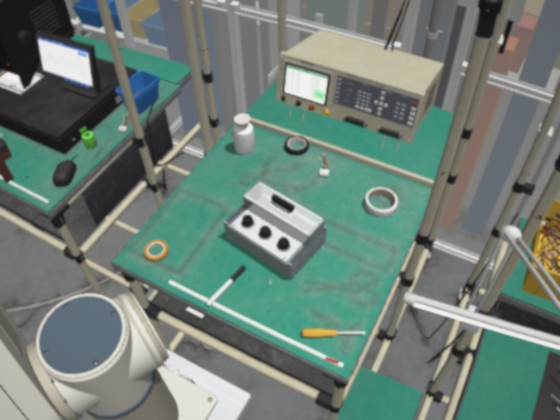

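The top view shows the box with caps near (267,227), (286,231), (306,234) and the handle near (291,204). The bottle stands well behind the box. I'll enlarge the box in both views.

```bash
python3 - <<'E'
import cv2,pickle,numpy as np
I=pickle.load(open('ims.pkl','rb'))
a=cv2.resize(I['top']['img'][180:260,235:345],None,fx=7,fy=7,interpolation=cv2.INTER_CUBIC)
b=cv2.resize(I['scene']['img'][175:280,215:335],None,fx=5,fy=5,interpolation=cv2.INTER_CUBIC)
cv2.imwrite('pics/tc.png',a[:,:,::-1]);cv2.imwrite('pics/sc.png',b[:,:,::-1])
E
```

```text
(no output)
```

View pics/tc.png

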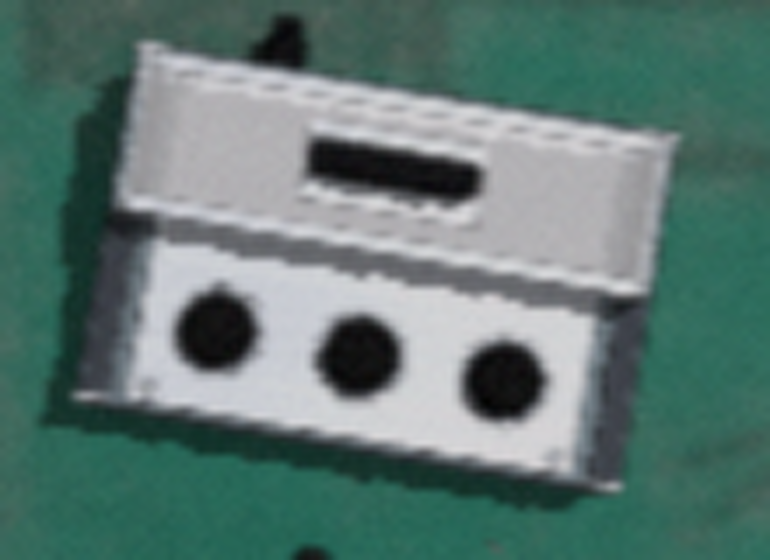

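View pics/sc.png

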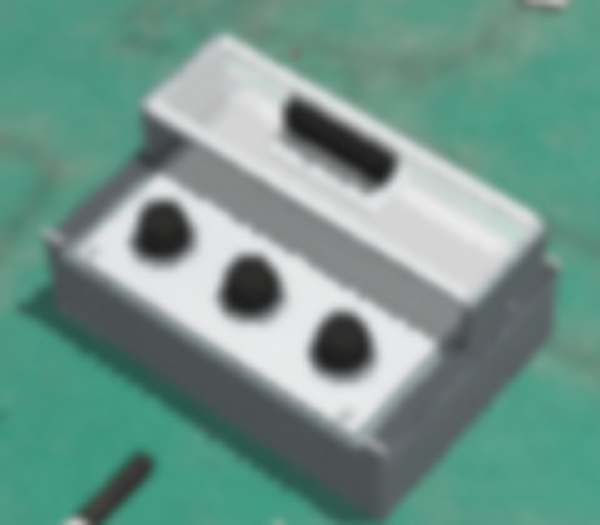

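Top crop, as (x,y) in crop pixels: caps at (217,331), (359,355), (504,380) and the handle at (393,169). Scene crop: cap tops near (162,210), (250,268), (343,325). The guard is parked at the back.

```bash
cat > h.py <<'E'
import numpy as np,pickle
from scipy.optimize import least_squares
from scipy.spatial.transform import Rotation as Ro
from workcell import status
def proj(d,X):
    c=np.atleast_2d(X)@d['R'].T+d['t']; s=c[:,:2]/c[:,2:]; s=s*(1+d['k1']*(s**2).sum(1,keepdims=True))
    return s*[d['fx'],d['fy']]+[d['cx'],d['cy']]
def box2w(p,b):
    c,s=np.cos(p[2]),np.sin(p[2]); b=np.atleast_2d(b).astype(float)
    return np.c_[p[0]+c*b[:,0]-s*b[:,1],p[1]+s*b[:,0]+c*b[:,1],b[:,2]]
def togo(target,yaw=None):
    o=status.get_obs(); R=Ro.from_rotvec(o['orientation'])
    d=R.inv().apply(np.array(target)-o['ee_pos'])
    print('pos',o['ee_pos'].round(1),'F',o['ft_force'].round(2),'t',o['t'],'tool d',d.round(1))
    if yaw is not None:  # tool y along box y dir (or opposite), pointing down
        for h in(0,np.pi):
            y=np.array([-np.sin(yaw+h),np.cos(yaw+h),0]);z=np.array([0,0,-1.]);x=np.cross(y,z)
            print('rot(tool)',(R.inv()*Ro.from_matrix(np.c_[x,y,z])).as_rotvec().round(3))
    return o
E
python3 - <<'E'
from h import *
I=pickle.load(open('ims.pkl','rb'))
T=np.array([[217,331],[359,355],[504,380]]); S=np.array([[162,210],[250,268],[343,325]])
T=(T+.5)/7-.5+[235,180]; S=(S+.5)/5-.5+[215,175]
caps=[[-35,55,80],[-35,0,80],[-35,-55,80]]
ct=np.array([[-35,55,82],[-35,0,82],[-35,-55,82]])
f=lambda p,w:np.concatenate([((proj(I['top'],box2w(p,caps))-T)*w[0]).ravel(),((proj(I['scene'],box2w(p,ct))-S)*w[1]).ravel()])
for w in((1,0),(0,1),(1,1)):
    r=least_squares(f,[450,0,-.2],args=(w,),x_scale=[1,1,.01]); print(w,r.x.round(3),r.fun.round(2))
p=r.x; np.save('p.npy',p)
hb=(np.array([393,169])+.5)/7-.5+[235,180]
for j in(0,5,10): print(j,proj(I['top'],box2w(p,[-32-j,0,121]))-hb)
g=least_squares(lambda x:proj(I['top'],box2w(p,[x[0],x[1],121]))[0]-hb,[0,0]).x; print('handle box xy',g)
W=box2w(p,ct); print(W)
W[0,2]=130; togo(W[0],p[2]); print(status.get_obs()['qpos'])
E
```

```text
(1, 0) [ 5.15237e+02 -1.58550e+01 -1.78000e-01] [-0.36 -0.07  0.14  0.04  0.22  0.03 -0.    0.   -0.    0.   -0.    0.  ]
(0, 1) [ 5.17892e+02 -1.71600e+01 -1.82000e-01] [ 0.   -0.    0.   -0.    0.   -0.    0.01  0.17  0.1  -0.21 -0.1   0.05]
(1, 1) [ 5.16552e+02 -1.66630e+01 -1.80000e-01] [-0.07 -0.62  0.42 -0.47  0.5  -0.45 -0.47  0.53 -0.34  0.13 -0.51  0.36]
0 [[-4.06891802 24.15174711]]
5 [[-4.40397983 26.10324214]]
10 [[-4.73931157 28.05634839]]
handle box xy [30.18329871  0.19600677]
[[491.93374661  43.70216739  82.        ]
 [482.11407599 -10.41413393  82.        ]
 [472.29440536 -64.53043525  82.        ]]
pos [257.4 569.  222. ] F [-0.69 -0.76 -0.51] t 0.1 tool d [-430.3 -381.8   92.5]
rot(tool) [-0.001 -0.    -0.245]
rot(tool) [-0.000e+00  2.000e-03  2.896e+00]
[ 1.12699256e+00  4.23747484e-01  1.63057844e+00  1.33132866e-05
  1.08859061e+00 -1.89697472e-02]
```

```bash
echo '[-27, -24, 0, 0, 0, 0, -27, -24, 0, 0, 0, 0, -27, -24, 0, 0, 0, 0, -27, -24, 0, 0, 0, 0, -27, -24, 0, 0, 0, 0]' | python3 -m jog 0; echo '[-27, -24, 0, 0, 0, 0, -27, -24, 0, 0, 0, 0, -27, -24, 0, 0, 0, 0, -27, -24, 0, 0, 0, 0, -27, -24, 0, 0, 0, 0]' | python3 -m jog; echo '[-27, -24, 0, 0, 0, 0, -27, -24, 0, 0, 0, 0, -27, -24, 0, 0, 0, 0, -27, -24, 0, 0, 0, -0.12, -27, -24, 0, 0, 0, -0.12]' | python3 -m jog; echo '[0, 0, 20, 0, 0, 0, 0, 0, 20, 0, 0, 0, 0, 0, 20, 0, 0, 0, 0, 0, 0, 0, 0, 0, 0, 0, 0, 0, 0, 0]' | python3 -m jog
python3 -c "
from h import *
p=np.load('p.npy');W=box2w(p,[-35,55,90]);togo(W[0],p[2])
print(status.get_obs()['width'])"
```

```text
t: 0.52
ee_pos: [331.2, 402.8, 222.3]
orientation: [-0.661, -3.071, 0.001]
ft_force: [1.0, 0.3, 0.0]
width: 57.9
grasp_force: 0.0
t: 0.93
ee_pos: [404.8, 237.8, 222.6]
orientation: [-0.662, -3.071, 0.0]
ft_force: [0.3, -0.6, -0.1]
width: 24.7
grasp_force: 0.0
t: 1.35
ee_pos: [480.0, 77.8, 222.5]
orientation: [-0.301, -3.126, 0.0]
ft_force: [0.5, 0.0, 0.1]
width: 0.3
grasp_force: 0.0
t: 1.77
ee_pos: [479.5, 79.4, 162.0]
orientation: [-0.308, -3.124, 0.001]
ft_force: [0.7, 0.4, -0.1]
width: 0.3
grasp_force: 0.0
pos [479.5  79.4 162. ] F [ 0.72  0.44 -0.09] t 1.7667 tool d [-19.4 -32.5  72. ]
rot(tool) [-0.001 -0.003 -0.017]
rot(tool) [-4.000e-03  1.000e-03  3.124e+00]
0.3423048980433939
```

```bash
echo '[-9.7, -16.2, 0, 0, 0, -0.017, -9.7, -16.2, 10, 0, 0, 0, 0, 0, 20, 0, 0, 0, 0, 0, 20, 0, 0, 0, 0, 0, 14, 0, 0, 0]' | python3 -m jog;echo '[0, 0, 0, 0, 0, 0, 0, 0, 0, 0, 0, 0, 0, 0, 0, 0, 0, 0]' | python3 -m jog
python3 -c "
from h import *
import cv2
from workcell import eyes
p=np.load('p.npy');W=box2w(p,[-35,55,82]);togo(W[0],p[2])
I={n:eyes.get_image(n)['img'] for n in('scene','top')}
a=cv2.resize(I['top'][180:260,235:345],None,fx=4,fy=4,interpolation=2);b=cv2.resize(I['scene'][155:280,215:335],None,fx=4,fy=4,interpolation=2)
c=np.zeros((500,920,3),np.uint8);c[:320,:440]=a;c[:,440:]=b;cv2.imwrite('pics/over.png',cv2.resize(c[:,:,::-1],(800,435)))"
```

```text
t: 2.18
ee_pos: [494.1, 44.2, 99.0]
orientation: [0.282, 3.127, 0.0]
ft_force: [-0.3, -0.9, 0.9]
width: 0.3
grasp_force: 0.0
t: 2.43
ee_pos: [494.4, 44.5, 100.1]
orientation: [0.281, 3.127, 0.0]
ft_force: [-0.5, 0.1, -0.5]
width: 0.7
grasp_force: 0.0
pos [494.4  44.5 100.1] F [-0.54  0.06 -0.45] t 2.4333 tool d [ 2.3 -1.2 18.1]
rot(tool) [0.    0.002 0.   ]
rot(tool) [-3.000e-03  1.000e-03 -3.141e+00]
```

View pics/over.png

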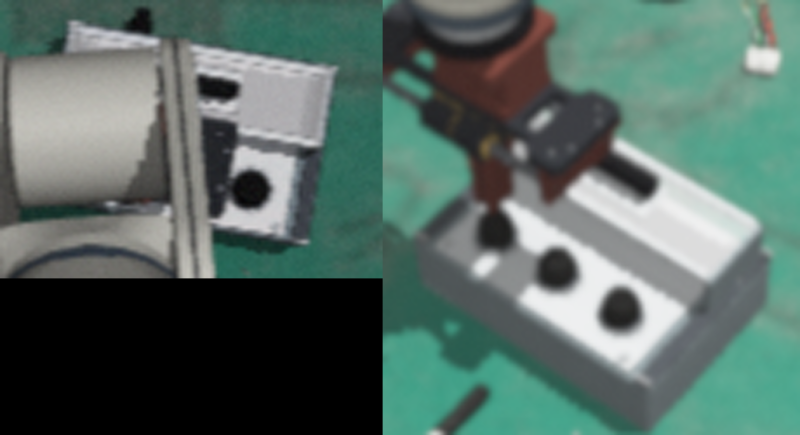

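The fingers stand over the left cap (494,230 in the right panel) and the body is clear of the guard. Next I feel downward in small steps.

```bash
echo '[1, -0.5, 5, 0, 0, 0, 1.3, -0.7, 5, 0, 0, 0, 0, 0, 3, 0, 0, 0, 0, 0, 2, 0, 0, 0, 0, 0, 0, 0, 0, 0]' | python3 -m jog|grep -E 'pos|ft';for i in 1; do echo '[0, 0, 1, 0, 0, 0, 0, 0, 1, 0, 0, 0, 0, 0, 1, 0, 0, 0, 0, 0, 0, 0, 0, 0, 0, 0, 0, 0, 0, 0]' | python3 -m jog|grep -E 'pos|ft';done;  echo '[0, 0, 1, 0, 0, 0, 0, 0, 1, 0, 0, 0, 0, 0, 0, 0, 0, 0, 0, 0, 0, 0, 0, 0]' | python3 -m jog|grep -E 'pos|ft';echo '[0, 0, 0, 0, 0, 0]' | python3 -m jog|grep -E 'pos|ft'
```

```text
ee_pos: [490.4, 43.4, 83.1]
ft_force: [-0.3, -0.3, -0.1]
ee_pos: [490.9, 43.4, 80.7]
ft_force: [0.6, -0.2, 0.9]
ee_pos: [490.9, 43.4, 78.7]
ft_force: [0.3, 0.5, 1.3]
ee_pos: [490.9, 43.4, 78.7]
ft_force: [-0.7, 0.7, 1.6]
```

```bash
echo '[0, 0, 1, 0, 0, 0, 0, 0, 0.7, 0, 0, 0, 0, 0, 0, 0, 0, 0, 0, 0, 0, 0, 0, 0]' | python3 -m jog|grep -E 'pos|ft';echo '[0, 0, 0, 0, 0, 0]' | python3 -m jog|grep -E 'pos|ft'
echo '[0, 0, -4, 0, 0, 0, 0, 0, -4, 0, 0, 0, 0, 0, -4, 0, 0, 0, 0, 0, -4, 0, 0, 0, 0, 0, -4, 0, 0, 0]' | python3 -m jog|grep -E 'pos|ft'
python3 -c "
from h import *
p=np.load('p.npy');W=box2w(p,[[-35,0,88],[-35,-55,88]]);togo(W[0],p[2]);togo(W[1])"
```

```text
ee_pos: [490.9, 43.4, 76.9]
ft_force: [0.4, 0.7, 1.3]
ee_pos: [490.9, 43.4, 77.0]
ft_force: [-0.6, -0.2, 1.4]
ee_pos: [490.9, 43.4, 97.5]
ft_force: [0.5, -0.5, 0.3]
pos [490.9  43.4  97.5] F [ 0.47 -0.51  0.27] t 4.6167 tool d [ -1.  -54.5   9.5]
rot(tool) [ 0.  0. -0.]
rot(tool) [ 0.    -0.     3.142]
pos [490.9  43.4  97.5] F [ 0.47 -0.51  0.27] t 4.6167 tool d [  -1.  -109.5    9.5]
```

Left is locked: about 1.3 N at 5 mm. Now the middle one.

```bash
echo '[-0.5, -27.3, 0, 0, 0, 0, -0.5, -27.2, 0, 0, 0, 0, 0, 0, 5, 0, 0, 0, 0, 0, 5, 0, 0, 0, 0, 0, 4, 0, 0, 0]' | python3 -m jog|grep -E 'pos|ft'; echo '[0, 0, 0, 0, 0, 0, 0, 0, 1, 0, 0, 0, 0, 0, 1.5, 0, 0, 0, 0, 0, 1.5, 0, 0, 0, 0, 0, 0, 0, 0, 0]' | python3 -m jog|grep -E 'pos|ft';  echo '[0, 0, 0, 0, 0, 0, 0, 0, 0, 0, 0, 0]' | python3 -m jog|grep -E 'pos|ft'
```

```text
ee_pos: [482.2, -10.3, 82.7]
ft_force: [0.4, -0.6, -0.5]
ee_pos: [482.2, -9.8, 79.0]
ft_force: [-0.7, 4.0, 4.7]
ee_pos: [482.3, -10.1, 79.2]
ft_force: [-0.6, 3.0, 3.8]
```

Middle steps to about 4 N at 3 mm, but with some sideways force. I'll compare with the right one.

```bash
echo '[0, 0, -4, 0, 0, 0, 0, 0, -5, 0, 0, 0, 0, 0, -5, 0, 0, 0, 0, 0, -5, 0, 0, 0, 0, -18, 0, 0, 0, 0]' | python3 -m jog|grep -E 'pos|ft'; echo '[0, -18.5, 0, 0, 0, 0, 0, -18.5, 0, 0, 0, 0, 0, 0, 5, 0, 0, 0, 0, 0, 5, 0, 0, 0, 0, 0, 4, 0, 0, 0]' | python3 -m jog|grep -E 'pos|ft'; echo '[0, 0, 0, 0, 0, 0, 0, 0, 1, 0, 0, 0, 0, 0, 1.5, 0, 0, 0, 0, 0, 1.5, 0, 0, 0, 0, 0, 0, 0, 0, 0]' | python3 -m jog|grep -E 'pos|ft';  echo '[0, 0, 0, 0, 0, 0, 0, 0, 0, 0, 0, 0]' | python3 -m jog|grep -E 'pos|ft'
```

```text
ee_pos: [480.1, -27.1, 99.2]
ft_force: [0.5, -0.1, 1.1]
ee_pos: [472.3, -64.3, 83.6]
ft_force: [-0.2, 0.1, -0.1]
ee_pos: [472.4, -64.2, 79.8]
ft_force: [-0.5, 0.3, -0.1]
ee_pos: [472.4, -64.4, 80.0]
ft_force: [-0.3, 0.8, 0.2]
```

```bash
echo '[0, 0, 1, 0, 0, 0, 0, 0, 1, 0, 0, 0, 0, 0, 0.7, 0, 0, 0, 0, 0, 0, 0, 0, 0, 0, 0, 0, 0, 0, 0]' | python3 -m jog|grep -E 'pos|ft'; echo '[0, 0, 0, 0, 0, 0]' | python3 -m jog|grep -E 'pos|ft'
```

```text
ee_pos: [472.4, -64.5, 77.3]
ft_force: [0.7, 0.4, 0.5]
ee_pos: [472.4, -64.5, 77.3]
ft_force: [0.2, 0.5, 1.1]
```

Right is locked too (about 0.8 N at 4.7 mm), so the middle is the one that is out. I'll go back, re-check it, and press.

```bash
echo '[0, 0, -5, 0, 0, 0, 0, 0, -5, 0, 0, 0, 0, 0, -5, 0, 0, 0, 0, 0, -5, 0, 0, 0, 0, 18, 0, 0, 0, 0]' | python3 -m jog|grep -E 'pos|ft'; echo '[0, 18.5, 0, 0, 0, 0, 0, 18.5, 0, 0, 0, 0, 0, 0, 5, 0, 0, 0, 0, 0, 5, 0, 0, 0, 0, 0, 3, 0, 0, 0]' | python3 -m jog|grep -E 'pos|ft'; echo '[0, 0, 0, 0, 0, 0, 0, 0, 0, 0, 0, 0, 0, 0, 2, 0, 0, 0, 0, 0, 2, 0, 0, 0, 0, 0, 2, 0, 0, 0]' | python3 -m jog|grep -E 'pos|ft';  echo '[0, 0, 0, 0, 0, 0, 0, 0, 0, 0, 0, 0]' | python3 -m jog|grep -E 'pos|ft'
```

```text
ee_pos: [476.0, -48.2, 98.6]
ft_force: [0.8, -0.6, -0.4]
ee_pos: [481.7, -10.7, 83.8]
ft_force: [-0.2, 0.2, 0.3]
ee_pos: [482.3, -10.9, 78.4]
ft_force: [-0.3, -2.4, 6.1]
ee_pos: [482.3, -10.7, 78.4]
ft_force: [-0.4, -3.1, 4.5]
```

```bash
echo '[0, 0, 2.5, 0, 0, 0, 0, 0, 2.5, 0, 0, 0, 0, 0, 2.5, 0, 0, 0, 0, 0, 2, 0, 0, 0, 0, 0, 0, 0, 0, 0]' | python3 -m jog|grep -E 'pos|ft'; echo '[0, 0, 1.5, 0, 0, 0, 0, 0, 1, 0, 0, 0, 0, 0, 0, 0, 0, 0, 0, 0, 0, 0, 0, 0]' | python3 -m jog|grep -E 'pos|ft'
```

```text
ee_pos: [482.3, -10.6, 69.0]
ft_force: [-1.3, -4.3, 7.9]
ee_pos: [482.3, -10.7, 66.7]
ft_force: [-1.5, -3.2, 9.1]
```

```bash
echo '[0, 0, 0.8, 0, 0, 0, 0, 0, 0, 0, 0, 0, 0, 0, 0, 0, 0, 0]' | python3 -m jog|grep -E 'pos|ft'; echo '[0, 0, -3, 0, 0, 0, 0, 0, -3, 0, 0, 0, 0, 0, -4, 0, 0, 0, 0, 0, -4, 0, 0, 0, 0, 0, -4, 0, 0, 0]' | python3 -m jog|grep -E 'pos|ft'; echo '[0, 0, 0, 0, 0, 0, 0, 0, 0, 0, 0, 0, 0, 0, 2, 0, 0, 0, 0, 0, 2, 0, 0, 0, 0, 0, 2.5, 0, 0, 0]' | python3 -m jog|grep -E 'pos|ft'; echo '[0, 0, 0, 0, 0, 0, 0, 0, 0, 0, 0, 0]' | python3 -m jog|grep -E 'pos|ft'; echo '[0, 0, 0, 0, 0, 0]' | python3 -m jog|grep -E 'pos|ft'
```

```text
ee_pos: [482.3, -10.6, 66.0]
ft_force: [-3.4, -2.7, 9.7]
ee_pos: [482.1, -10.2, 83.7]
ft_force: [0.2, 0.2, 0.1]
ee_pos: [482.1, -10.3, 76.6]
ft_force: [0.8, -0.7, 1.1]
ee_pos: [481.9, -10.3, 76.6]
ft_force: [-0.3, -0.0, 1.3]
ee_pos: [481.9, -10.4, 76.8]
ft_force: [0.5, -0.1, 0.4]
```

The middle now reads about 1 N at 5 mm, so it is locked. On to the guard.

```bash
echo '[0, 0, -15, 0, 0, 0, 0, 0, -25, 0, 0, 0, 0, 0, -25, 0, 0, 0, 0, 0, 0, 0, 0, 0]' | python3 -m jog|grep -E 'pos|ft'; python3 -c "
from h import *
p=np.load('p.npy');W=box2w(p,[[60,0,107]]);togo(W[0],p[2])"
```

```text
ee_pos: [484.5, -10.5, 145.6]
ft_force: [0.9, -0.2, -0.3]
pos [484.5 -10.5 145.6] F [ 0.92 -0.19 -0.28] t 11.3667 tool d [-92.4  -0.4  39.2]
rot(tool) [0.001 0.006 0.   ]
rot(tool) [-1.000e-02  1.000e-03 -3.142e+00]
```

```bash
echo '[-31, 0, 0, 0, 0, 0, -31, 0, 0, 0, 0, 0, -31, 0, 0, 0, 0, 0, 0, 0, 0, 0, 0, 0, 0, 0, 0, 0, 0, 0]' | python3 -m jog|grep -E 'pos|ft'; echo '[0, 0, 10, 0, 0, 0, 0, 0, 10, 0, 0, 0, 0, 0, 10, 0, 0, 0, 0, 0, 8, 0, 0, 0, 0, 0, 0, 0, 0, 0]' | python3 -m jog|grep -E 'pos|ft'; python3 -c "
from h import *
import cv2
from workcell import eyes
p=np.load('p.npy');W=box2w(p,[[-18,0,107]]);togo(W[0],p[2])
b=eyes.get_image('scene')['img'];b=cv2.resize(b[125:285,205:345],None,fx=3.7,fy=3.7,interpolation=2);cv2.imwrite('pics/beh.png',b[:,:,::-1])"
```

```text
ee_pos: [574.2, -27.3, 141.2]
ft_force: [-0.8, 0.3, -0.9]
ee_pos: [571.5, -26.8, 101.6]
ft_force: [0.2, 0.6, -0.0]
pos [571.5 -26.8 101.6] F [ 0.15  0.64 -0.  ] t 12.2 tool d [73.9  0.1 -5.1]
rot(tool) [-0.    -0.004  0.   ]
rot(tool) [ 6.000e-03 -1.000e-03 -3.141e+00]
```

View pics/beh.png

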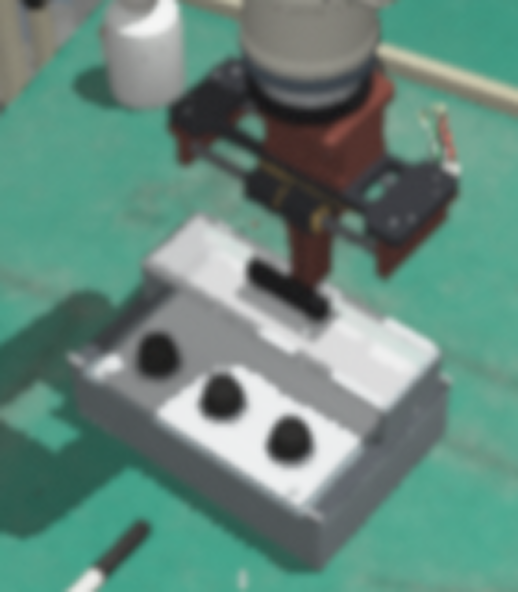

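The fingers (310,260) stand behind the handle bar (288,288), clear of the plate. Now I push forward.

```bash
echo '[4, 0, -4, 0, 0, 0, 6, 0, 0, 0, 0, 0, 6, 0, 0, 0, 0, 0, 6, 0, 0, 0, 0, 0, 6, 0, 0, 0, 0, 0]' | python3 -m jog|grep -E 'pos|ft'; echo '[6, 0, 0, 0, 0, 0, 6, 0, 0, 0, 0, 0, 6, 0, 0, 0, 0, 0, 6, 0, 0, 0, 0, 0, 6, 0, 0, 0, 0, 0]' | python3 -m jog|grep -E 'pos|ft'; echo '[4, 0, 0, 0, 0, 0, 4, 0, 0, 0, 0, 0, 1, 0, 0, 0, 0, 0, 0, 0, 0, 0, 0, 0, 0, 0, 0, 0, 0, 0]' | python3 -m jog|grep -E 'pos|ft';python3 -c "
from h import *
p=np.load('p.npy');W=box2w(p,[[-18,0,107]]);togo(W[0],p[2])"
```

```text
ee_pos: [546.4, -21.9, 108.9]
ft_force: [2.5, 0.5, 2.1]
ee_pos: [516.1, -16.5, 108.1]
ft_force: [3.1, -0.6, 1.2]
ee_pos: [506.8, -15.0, 107.6]
ft_force: [-0.1, 1.0, 0.4]
pos [506.8 -15.  107.6] F [-0.11  1.    0.36] t 13.5 tool d [8.1 0.1 0.6]
rot(tool) [-0.    -0.002 -0.   ]
rot(tool) [-3.000e-03  0.000e+00  3.142e+00]
```

```bash
echo '[2, 0, 0, 0, 0, 0, 2, 0, 0, 0, 0, 0, 1, 0, 0, 0, 0, 0, 1, 0, 0, 0, 0, 0, 0, 0, 0, 0, 0, 0]' | python3 -m jog|grep -E 'pos|ft'; echo '[1, 0, 0, 0, 0, 0, 1, 0, 0, 0, 0, 0, 0, 0, 0, 0, 0, 0]' | python3 -m jog|grep -E 'pos|ft';  echo '[1, 0, 0, 0, 0, 0, 0.5, 0, 0, 0, 0, 0, 0, 0, 0, 0, 0, 0]' | python3 -m jog|grep -E 'pos|ft'; python3 -c "
from h import *
p=np.load('p.npy');W=box2w(p,[[-18,0,107]]);togo(W[0],p[2])"
```

```text
ee_pos: [501.5, -14.0, 107.9]
ft_force: [1.0, 0.1, -1.8]
ee_pos: [500.0, -13.6, 108.0]
ft_force: [2.9, -1.1, -2.7]
ee_pos: [500.0, -13.6, 108.3]
ft_force: [7.1, -3.0, -5.5]
pos [500.  -13.6 108.3] F [ 7.13 -3.03 -5.46] t 14.4167 tool d [ 1.2 -0.1  1.3]
rot(tool) [0.    0.004 0.   ]
rot(tool) [-0.006  0.    -3.142]
```

```bash
echo '[1, 0, 0, 0, 0, 0, 1, 0, 0, 0, 0, 0, 0, 0, 0, 0, 0, 0]' | python3 -m jog|grep -E 'pos|ft'; echo '[-3, 0, 0, 0, 0, 0, -8, 0, 0, 0, 0, 0, -10, 0, -10, 0, 0, 0, 0, 0, -25, 0, 0, 0, 0, 0, -35, 0, 0, 0]' | python3 -m jog|grep -E 'pos|ft';echo '[-30, 0, -20, 0, 0, 0, -40, 0, 0, 0, 0, 0, 0, 40, 0, 0, 0, 0, 0, 40, 0, 0, 0, 0, 0, 40, 0, 0, 0, 0]' | python3 -m jog|grep -E 'pos|ft'
echo '[0, 40, 0, 0, 0, 0, 0, 40, 0, 0, 0, 0, 0, 0, 0, 0, 0, 0, 0, 0, 0, 0, 0, 0, 0, 0, 0, 0, 0, 0]' | python3 -m jog|grep -E 'pos|ft'
python3 -c "
from h import *
import cv2
from workcell import eyes
p=np.load('p.npy')
d=eyes.get_image('top');print((proj(d,box2w(p,[[-35,0,121]]))-[235,180])*7)
b=d['img'];b=cv2.resize(b[180:260,235:345],None,fx=7,fy=7,interpolation=2);cv2.imwrite('pics/end.png',b[:,:,::-1])"
```

```text
ee_pos: [500.0, -13.5, 108.6]
ft_force: [12.3, -3.6, -10.5]
ee_pos: [515.0, -16.6, 176.4]
ft_force: [-0.1, 0.1, -0.0]
ee_pos: [607.4, 89.5, 197.8]
ft_force: [0.3, -0.2, -0.1]
ee_pos: [620.8, 167.3, 197.4]
ft_force: [-0.6, -0.9, 0.1]
[[360.11054046 343.25715863]]
```

View pics/end.png

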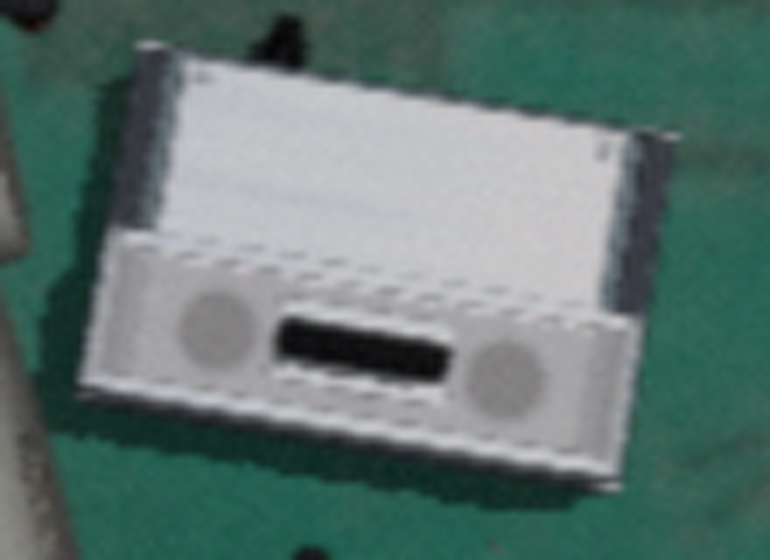

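The guard is fully forward: the handle is at (364,349) against a predicted (360,343), and both outer caps show through it. It held at the stop with 12 N and no motion, and the arm is now clear.

```bash
python3 -c "
from workcell import ticket
print(ticket.close_job())"
```

```text
the job is handed in; nothing more can be done
None
```

The middle switch was the one left out; I clicked it in (it now feels locked, like the left and right ones did), slid the guard forward to its end stop, and handed the job in with the arm clear.

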